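# Turn a row of pencil parts round onto the assembly rack

### The job

The next person assembles from the other end, so move the four clutch-pencil parts from the clear acrylic rack to the wooden rack with the rail, in reverse order: the part now at the left end of its row goes on the right end rest of the wooden rack, the second from the left on the second from the right, and so on (left and right as seen from the robot, +y being left). Lay each part flat on the middle of its own cork rest, lengthwise along the rest (either end first), and leave all four released and lying still.

Things in the scene. Friction and masses are not known exactly. Their poses are not given: they have to be found in the camera images.
- barrel_center (a point): Graphite-black octagonal pencil barrel lying on its flat, 96 mm long, 16 mm wide and high, 25 to 50 g; origin at its centre half-way up, x along its length, z up when lying as at the start. It lies on one of the slate-grey rests of the clear rack, roughly along the rest.
- tip_center (a point): Rose-gold cone tip lying on its side, 46 mm long over all: an octagonal collar 16 mm wide and high from x = -23 to +7 mm, then a cone tapering to a point at x = +23 mm; origin at its centre half-way up, x along its length, z up when lying as at the start. On one of the slate-grey rests.
- long_sleeve_center (a point): Longer frosted grip sleeve, square with rounded edges, 62 mm long, 18 mm wide and high; origin at its centre half-way up, x along its length, z up when lying as at the start. On one of the slate-grey rests.
- short_sleeve_center (a point): Shorter frosted grip sleeve, square with rounded edges, 36 mm long, 18 mm wide and high; origin at its centre half-way up, x along its length, z up when lying as at the start. On one of the slate-grey rests.
- old_rack: The clear acrylic rack the parts start on: a fixed board 120 mm (x) by 290 mm (y), 8 mm thick, origin at the centre of its underside on the table, y along the row (to the left seen from the robot). Four slate-grey rests stand on it at y = +105, +35, -35, -105 mm. It is the near or the far one of the two racks.
- new_rack: The wooden rack the parts must go to: a fixed board 120 mm (x) by 290 mm (y), 8 mm thick, origin at the centre of its underside on the table, y along the row (to the left seen from the robot). Four flat cork rests on it, each 105 mm (x) by 36 mm (y), centred at x = 0, y = +105, +35, -35, -105 mm, tops 20 mm above the table. A rail 5 mm thick stands along its far edge, its inner face at x = +55 mm, top 32 mm above the table.
- old_rest_barrel: The fixed slate-grey rest that the barrel lies on at the start (all four rests are alike, known by the part on them): 105 mm (x) by 36 mm (y), 12 mm high, flat top 20 mm above the table; origin at the centre of its underside, 8 mm above the table. Its place along the old rack differs from start to start.
- old_rest_tip: The fixed slate-grey rest that the cone tip lies on at the start (all four rests are alike, known by the part on them): 105 mm (x) by 36 mm (y), 12 mm high, flat top 20 mm above the table; origin at the centre of its underside, 8 mm above the table. Its place along the old rack differs from start to start.
- old_rest_long_sleeve: The fixed slate-grey rest that the longer sleeve lies on at the start (all four rests are alike, known by the part on them): 105 mm (x) by 36 mm (y), 12 mm high, flat top 20 mm above the table; origin at the centre of its underside, 8 mm above the table. Its place along the old rack differs from start to start.
- old_rest_short_sleeve: The fixed slate-grey rest that the shorter sleeve lies on at the start (all four rests are alike, known by the part on them): 105 mm (x) by 36 mm (y), 12 mm high, flat top 20 mm above the table; origin at the centre of its underside, 8 mm above the table. Its place along the old rack differs from start to start.
Not all that is in view belongs to the job. Leave any orange look-alike of the part that bears long_sleeve_center alone.

How it is judged (in metres and radians):
At the end, for the whole second after the job is handed in: The four parts lie on the wooden rack in reverse order: each centre within 12 mm across and 15 mm along of its rest's centre, at resting height within 4 mm, its length within 15 degrees of the rest's (either way round), released and still (under 10 mm/s) (((y of old_rest_barrel in the frame of old_rack between 0.085 and 0.125 m and y of barrel_center in the frame of new_rack between -0.117 and -0.093 m) or (y of old_rest_barrel in the frame of old_rack between 0.015 and 0.055 m and y of barrel_center in the frame of new_rack between -0.047 and -0.023 m) or (y of old_rest_barrel in the frame of old_rack between -0.055 and -0.015 m and y of barrel_center in the frame of new_rack between 0.023 and 0.047 m) or (y of old_rest_barrel in the frame of old_rack between -0.125 and -0.085 m and y of barrel_center in the frame of new_rack between 0.093 and 0.117 m)) and x of barrel_center in the frame of new_rack between -0.015 and 0.015 m and z of barrel_center in the frame of new_rack between 0.024 and 0.032 m and angle between the x axis of each of barrel_center, tip_center, long_sleeve_center, short_sleeve_center and the x axis of new_rack, either way round below 0.26 rad and linear speed of each of barrel, tip, long_sleeve, short_sleeve below 0.01 m/s and ((y of old_rest_tip in the frame of old_rack between 0.085 and 0.125 m and y of tip_center in the frame of new_rack between -0.117 and -0.093 m) or (y of old_rest_tip in the frame of old_rack between 0.015 and 0.055 m and y of tip_center in the frame of new_rack between -0.047 and -0.023 m) or (y of old_rest_tip in the frame of old_rack between -0.055 and -0.015 m and y of tip_center in the frame of new_rack between 0.023 and 0.047 m) or (y of old_rest_tip in the frame of old_rack between -0.125 and -0.085 m and y of tip_center in the frame of new_rack between 0.093 and 0.117 m)) and x of tip_center in the frame of new_rack between -0.015 and 0.015 m and z of tip_center in the frame of new_rack between 0.024 and 0.032 m and ((y of old_rest_long_sleeve in the frame of old_rack between 0.085 and 0.125 m and y of long_sleeve_center in the frame of new_rack between -0.117 and -0.093 m) or (y of old_rest_long_sleeve in the frame of old_rack between 0.015 and 0.055 m and y of long_sleeve_center in the frame of new_rack between -0.047 and -0.023 m) or (y of old_rest_long_sleeve in the frame of old_rack between -0.055 and -0.015 m and y of long_sleeve_center in the frame of new_rack between 0.023 and 0.047 m) or (y of old_rest_long_sleeve in the frame of old_rack between -0.125 and -0.085 m and y of long_sleeve_center in the frame of new_rack between 0.093 and 0.117 m)) and x of long_sleeve_center in the frame of new_rack between -0.015 and 0.015 m and z of long_sleeve_center in the frame of new_rack between 0.025 and 0.033 m and ((y of old_rest_short_sleeve in the frame of old_rack between 0.085 and 0.125 m and y of short_sleeve_center in the frame of new_rack between -0.117 and -0.093 m) or (y of old_rest_short_sleeve in the frame of old_rack between 0.015 and 0.055 m and y of short_sleeve_center in the frame of new_rack between -0.047 and -0.023 m) or (y of old_rest_short_sleeve in the frame of old_rack between -0.055 and -0.015 m and y of short_sleeve_center in the frame of new_rack between 0.023 and 0.047 m) or (y of old_rest_short_sleeve in the frame of old_rack between -0.125 and -0.085 m and y of short_sleeve_center in the frame of new_rack between 0.093 and 0.117 m)) and x of short_sleeve_center in the frame of new_rack between -0.015 and 0.015 m and z of short_sleeve_center in the frame of new_rack between 0.025 and 0.033 m); the robot touches nothing.
It also fails if it takes over 90 s, if anything falls off the work surface, if the arm or the gripper's body presses on something with over 40 N, if the wrist force passes 120 N, or if a joint passes its speed limit or range.

### The arm

A 6-joint arm with a two-finger parallel gripper is mounted at the origin on the work surface. World frame = base frame: x ahead of the robot, y to its left, z up, the work surface at z = 0. Lengths are in m, angles in degrees, forces in N, time in s.
With the tool pointing down it reaches from about 0.25 to 0.725 m from the base axis. Payload 9.7 kg.
Tool frame: the origin (TCP) lies at the very end of the fingers, on their centre line; the grasp point (between the pads) lies 19 mm behind it; z points along the fingers, y is the line along which they close (so a half turn about z gives the same grasp; the last joint's range is limited). The gripper opens to 85 mm and grips with 20 to 120 N. Pads are 22 mm wide; open, the fingers measure 114 mm over their backs; the gripper's body (76 mm by 85 mm) begins 54 mm behind the grasp point. The pads swing forward as they close: fully open they stand 13 mm farther back than shut.
Start: joints at [-76.834, 4.979, 10.078, 95.1, 0, 90], TCP at [0.125, -0.536, 0.231] pointing down, gripper open.
Joint ranges: [-179.16, 179.16], [-48.56, 103.87], [-65.8, 70.77], [-126.05, 130.52], [-82.76, 87.17], [-180, 180]. Speed limits (degrees/s): [127.2, 127.2, 147.25, 180, 180, 180].

### API

Orientations are given as [roll, pitch, yaw] about the fixed x, y, z axes, in that order (R = Rz(yaw) Ry(pitch) Rx(roll)).
In Python, from workcell import telemetry, optics, workorder gives the robot as it stands.
- The arm moves only by the shell command python3 -m handwheel 'ROWS' [FORCE]. ROWS is JSON, a list of rows, each an object of numbers: "tx", "ty", "tz": the shift along the tool's x, y, z in m; "ax", "ay", "az": the turn, a rotation vector about the tool's x, y, z in degrees; "jaw": the gripper command: -1 is shut, 1 is fully open, values between are in proportion. A call has exactly 10 rows; each row shifts and turns the commanded pose from where the row before left it, along the tool's axes as they then stand; what a row does not reach is not made up. A row lasts 1/8 s, in which the tool goes at most 62.5 mm and 10.7 degrees, less where a joint would pass 70% of its speed; a pose out of reach is approached as far as the arm can. A call is refused whole if a number of a shift passes 0.0625 or a number of a turn 10.7, either way. A call with a gripper value outside its range is refused whole. The fingers move at their own pace and stop on an object; FORCE is the grip in N (left out, the last holds). Time passes only in rows, so rows that do not move let the fingers close, or fill a call up. It gives the time, the measured TCP pose, the force, the opening and the grip force at its end, in the units of the state.
- telemetry.get_obs(): the state, without advancing time (a new reading comes with each control period).
- optics.camera(name): name is "scene" or "top" or "wrist"; returns a dict with "color" (420x560x3 uint8, red, green, blue), "K" (3x3 intrinsics, pixels), "extrinsics" (4x4, takes a point from camera to world coordinates); the wrist camera has in their place "mount" (4x4, takes a point from camera to tool coordinates, whose origin is the TCP and whose axes are the flange's). Camera axes: x right, y down, z forward; pixel columns grow to the right and rows downward; lengths in m; the calibration is good to about 2 mm. A picture is of the moment at which its call begins: read the wrist's pose just before it. There is no depth.
- workorder.job_done(): hands the job in; it is judged then, once.
The state is a dict: "time": time; "q": joint angles; "qd": joint speeds; "joint_efforts": joint torques, N m; "ee_pos": TCP position; "tcp_rot": TCP orientation; "wrist_force": force on the tool from outside, world axes, zero at the start; "torque": the same for the moment, N m; "opening": finger opening in m; "grasp_force": force on a finger pad.
Only numpy, scipy, OpenCV 4.12 (cv2) and the standard library are available. Lean on these libraries where they do the work, as an engineer would, in place of code of your own. Each camera call takes 0.05 s, during which the arm holds its last target. There are 200 camera calls.

## Working session

There is one attempt and no reset: what is moved stays moved. The work goes in short steps, Python scripts to look and compute and a shell command to move; the robot and the scene stay as the last step left them, time stands still between calls to the robot, and variables do not carry over. Pictures are saved under pics/ and viewed, at most 14 in all, crops included, and the job is handed in when it is done.

```bash
mkdir -p pics; ls
python3 - <<'E'
from workcell import telemetry, optics
import cv2, numpy as np
print(telemetry.get_obs())
for n in("top","scene"):
    c=optics.camera(n); cv2.imwrite(f"pics/{n}0.png",c["color"][:,:,::-1]); print(n,c["K"],c["extrinsics"])
    np.savez(f"pics/{n}0.npz",**{k:c[k] for k in("K","extrinsics","color")})
E
```

```text
pics
{'time': 0.0, 'q': array([-7.68333930e+01,  5.01120668e+00,  1.00339182e+01,  9.50981428e+01,
       -8.57938594e-04,  8.99993357e+01]), 'qd': array([-0.07549298, -0.05957408,  0.0251295 ,  0.06335336,  0.09397093,
        0.00294345]), 'joint_efforts': array([-1.71438160e-04, -5.20384419e+01,  4.64808047e+01,  1.63295120e-02,
       -8.54031214e-05,  2.16636224e-06]), 'ee_pos': array([ 0.12522617, -0.53532638,  0.23057723]), 'tcp_rot': array([-1.79924569e+02,  8.57063329e-04,  1.31672724e+01]), 'wrist_force': array([ 0.32103254, -0.80916264,  0.30217025]), 'torque': array([-0.04630626,  0.04136403,  0.02278041]), 'grasp_force': 0.0, 'opening': 0.08585710599407441}
top [[433.23262631   0.         282.02568752]
 [  0.         433.23262631 210.68737462]
 [  0.           0.           1.        ]] [[ 1.12840794e-01 -9.72529487e-01  2.03600961e-01  3.60305893e-01]
 [-9.93612789e-01 -1.10289287e-01  2.38725372e-02 -2.03930956e-02]
 [-7.61741484e-04 -2.04994315e-01 -9.78762867e-01  6.90793704e-01]
 [ 0.00000000e+00  0.00000000e+00  0.00000000e+00  1.00000000e+00]]
scene [[543.30260424   0.         287.57487658]
 [  0.         543.30260424 205.16380108]
 [  0.           0.           1.        ]] [[-0.65375583  0.63819137 -0.40658957  0.87604728]
 [ 0.7566699   0.54612269 -0.35944496  0.29041697]
 [-0.00734688 -0.54264333 -0.83993109  0.80639257]
 [ 0.          0.          0.          1.        ]]
```

View pics/top0.png

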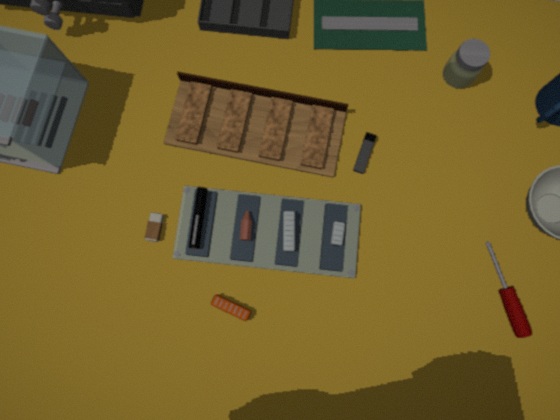

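View pics/scene0.png

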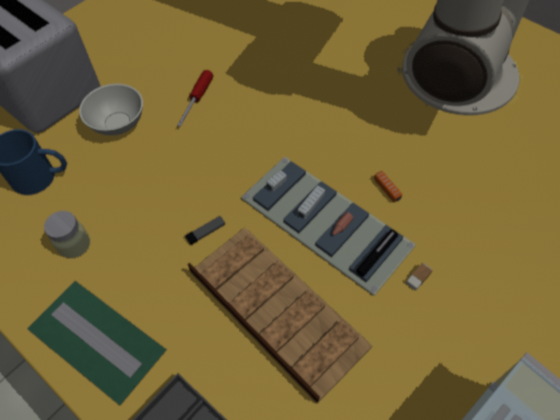

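The top view looks along +x upward and +y left. What could be taken for each part:
- **Barrel:** black piece on the rack at (199,217), against the loose dark clip at (365,152).
- **Tip:** (246,227), against the orange sleeve at (230,307).
- **Long sleeve:** (289,231), against the short sleeve at (337,233), the orange sleeve at (230,307) and the eraser at (154,228).
- **Short sleeve:** (337,233), against the long sleeve and the eraser.

By the description I choose the four lying on the slate rests. I'll check them in one close crop.

Run:
```python
import cv2, numpy as np
im=cv2.imread("pics/top0.png")[70:280,165:370]
im=(255*(im/255.)**0.6).astype(np.uint8)
cv2.imwrite("pics/crop1.png",cv2.resize(im,None,fx=2.8,fy=2.8,interpolation=cv2.INTER_CUBIC))
```

```text
(no output)
```

View pics/crop1.png

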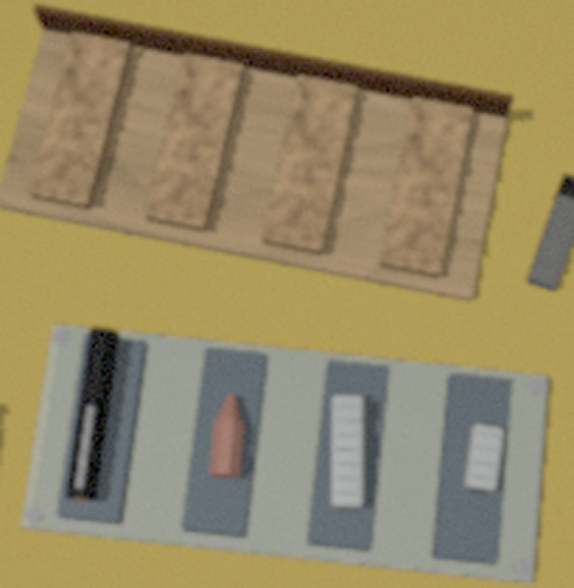

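The crop confirms the choice: black octagonal barrel, coned tip, long frosted sleeve, short frosted sleeve, left to right. Next I measure them and the rests.

```bash
cat > h.py <<'E'
import numpy as np, cv2
def ray(d,uv,z):
    uv=np.atleast_2d(uv).astype(float); K,E=d["K"],d["extrinsics"]
    r=np.c_[uv,np.ones(len(uv))]@np.linalg.inv(K).T@E[:3,:3].T; o=E[:3,3]
    return (o+r*((z-o[2])/r[:,2])[:,None])[:,:2]
def axis(P,z=None):
    (c,s,a)=cv2.minAreaRect((P*1000).astype(np.float32))
    if s[0]<s[1]: a+=90
    a=(a+90)%180-90
    return np.round(c,1),np.round(sorted(s),1),round(a,1)
E
python3 - <<'E'
from h import *
d=np.load("pics/top0.npz"); off=np.array([165,70])
f=lambda L,z:ray(d,np.array(L)/2.8+off,z)
def show(n,P):
    print(n,"c",(P.mean(0)*1000).round(1),"sides",(np.linalg.norm(P-np.roll(P,-1,0),axis=1)*1000).round(1), axis(P)[2])
show("clear",f([(55,326),(549,374),(533,580),(22,524)],.008))
for n,L in dict(c1=[(72,30),(130,40),(90,207),(33,196)],c2=[(187,53),(244,63),(206,228),(149,219)],c3=[(300,76),(357,86),(323,251),(265,241)],c4=[(415,97),(473,108),(442,275),(383,265)],s2=[(205,348),(267,353),(246,535),(184,529)],s3=[(329,361),(388,365),(370,549),(308,543)],s4=[(449,373),(511,378),(494,562),(433,556)]).items(): show(n,f(L,.020))
g=cv2.cvtColor(d["color"],cv2.COLOR_RGB2HSV).astype(int); H,S,V=g[...,0],g[...,1],g[...,2]
# print sample colours
for u,v in [(201,205),(195,235),(247,229),(290,231),(337,233),(240,250),(310,231),(217,225)]: print((u,v),g[v,u])
E
```

```text
clear c [467.9  14.6] sides [287.8 118.4 288.  115.9] -89.7
c1 c [650.2 160.1] sides [ 35.8 107.9  34.3 107.4] -4.1
c2 c [643.8  90.2] sides [ 34.9 106.   33.8 106.8] -4.3
c3 c [637.2  21.2] sides [ 34.7 105.1  34.2 105.4] -4.4
c4 c [630.8 -48.6] sides [ 35.1 105.5  34.5 106.4] -4.4
s2 c [467.3  49.8] sides [ 35.5 103.8  34.4 103.4] 1.0
s3 c [467.6 -19.6] sides [ 33.6 104.5  34.3 103.7] 0.5
s4 c [468.2 -88.6] sides [ 35.2 104.2  33.6 103.7] 0.4
(201, 205) [48 91 14]
(195, 235) [60  3 82]
(247, 229) [  7 126 105]
(290, 231) [ 75   8 128]
(337, 233) [ 90   2 131]
(240, 250) [105  57  71]
(310, 231) [ 39  28 117]
(217, 225) [ 38  24 119]
```

```bash
cat >> h.py <<'E'
BOX=dict(barrel=(188,185,212,252),tip=(236,206,258,246),long=(276,206,305,256),short=(328,216,352,252))
def mask(d,n,box):
    g=cv2.cvtColor(d["color"],cv2.COLOR_RGB2HSV).astype(int); H,S,V=g[...,0],g[...,1],g[...,2]
    m={"barrel":(V<45),"tip":((H<15)|(H>170))&(S>80),"long":(S<40)&(V>95),"short":(S<40)&(V>95)}[n]
    k=np.zeros_like(m); u0,v0,u1,v1=box; k[v0:v1,u0:u1]=1; m=(m&k).astype(np.uint8)
    cs=cv2.findContours(m,cv2.RETR_EXTERNAL,cv2.CHAIN_APPROX_NONE)[0]
    return max(cs,key=cv2.contourArea)[:,0,:]
E
python3 - <<'E'
from h import *
d=np.load("pics/top0.npz")
for n,b in BOX.items():
    c=mask(d,n,b); print(n,c.min(0),c.max(0),*axis(ray(d,c,.034)))
E
```

```text
barrel [189 188] [211 248] [471.9 120.7] [23.5 94.7] 0.2
tip [240 211] [251 239] [468.3  48.2] [15.7 44.2] 2.9
long [283 211] [293 250] [467.4 -17. ] [15.5 60.6] 6.5
short [331 222] [343 244] [472.4 -92.5] [16.8 34.5] -2.9
```

```bash
cat >> h.py <<'E'
def go(x,y,z,yaw):
    """total turn az (first), then total tool shift at the target yaw"""
    from workcell import telemetry
    o=telemetry.get_obs(); p=o["ee_pos"]; r=o["tcp_rot"]; dy=(yaw-r[2]+180)%360-180
    t=np.radians(yaw); dx,dyy,dz=np.array([x,y,z])-p
    print("t",round(o["time"],2),"p",(p*1000).round(1),"rot",r.round(2),"open",round(o["opening"]*1000,1),"gf",round(o["grasp_force"],1),"F",o["wrist_force"].round(1),"q",o["q"].round(0))
    print("az",round(-dy,1),"tx %.1f ty %.1f tz %.1f mm"%tuple(1000*np.array([np.cos(t)*dx+np.sin(t)*dyy,np.sin(t)*dx-np.cos(t)*dyy,-dz])))
E
python3 - <<'E'
from h import *
d=np.load("pics/top0.npz"); off=np.array([165,70])
P=ray(d,np.array([(92,330),(117,332),(97,498),(68,496)])/2.8+off,.032)
print(P.round(4),axis(P))
E
python3 -c "from h import *;go(.471,.121,.12,0)"
```

```text
[[0.5189 0.1312]
 [0.5193 0.1171]
 [0.4256 0.1141]
 [0.4249 0.13  ]] (array([472.1, 123.5]), array([15.9, 94. ]), 1.8)
t 0.1 p [ 125.2 -535.4  230.7] rot [-179.93    0.     13.17] open 85.2 gf 0.0 F [-1.   0.4 -0.7] q [-77.   5.  10.  95.  -0.  90.]
az 13.2 tx 345.8 ty -656.4 tz 110.7 mm
```

```bash
python3 -m handwheel '[{"az":6,"jaw":0.0},{"az":6,"jaw":0.0},{"tx":0.022,"ty":-0.041,"jaw":0.0},{"tx":0.022,"ty":-0.041,"jaw":0.0},{"tx":0.022,"ty":-0.041,"jaw":0.0},{"tx":0.022,"ty":-0.041,"jaw":0.0},{"tx":0.022,"ty":-0.041,"jaw":0.0},{"tx":0.022,"ty":-0.041,"jaw":0.0},{"tx":0.022,"ty":-0.041,"jaw":0.0},{"tx":0.022,"ty":-0.041,"jaw":0.0}]' 30; python3 -m handwheel '[{"tx":0.022,"ty":-0.041,"jaw":0.0},{"tx":0.022,"ty":-0.041,"jaw":0.0},{"tx":0.022,"ty":-0.041,"jaw":0.0},{"tx":0.022,"ty":-0.041,"jaw":0.0},{"tx":0.022,"ty":-0.041,"tz":0.02,"jaw":0.0},{"tx":0.022,"ty":-0.041,"tz":0.02,"jaw":0.0},{"tx":0.022,"ty":-0.041,"tz":0.02,"jaw":0.0},{"tx":0.022,"ty":-0.03,"tz":0.02,"jaw":0.0},{"jaw":0.0},{"jaw":0.0}]'
python3 - <<'E'
from h import *
from workcell import optics,telemetry
go(.472,.123,.12,1)
c=optics.camera("wrist"); cv2.imwrite("pics/w1.png",c["color"][:,:,::-1]); print(c["K"],c["mount"])
E
```

```text
t 0.1 p [ 125.2 -535.4  230.7] rot [-179.93    0.     13.17] open 85.2 gf 0.0 F [-1.   0.4 -0.7] q [-77.   5.  10.  95.  -0.  90.]
az 12.2 tx 358.2 ty -652.2 tz 110.7 mm
[[296.25343844   0.         276.60556738]
 [  0.         296.25343844 206.23636849]
 [  0.           0.           1.        ]] [[ 3.01600993e-04 -9.62853089e-01 -2.70025624e-01  6.77669808e-02]
 [ 9.99999456e-01  5.60015097e-04 -8.79958846e-04 -9.36865067e-04]
 [ 9.98489519e-04 -2.70025212e-01  9.62852734e-01 -1.42642102e-01]
 [ 0.00000000e+00  0.00000000e+00  0.00000000e+00  1.00000000e+00]]$[0]: bad value
$[0]: bad value
```

View pics/w1.png

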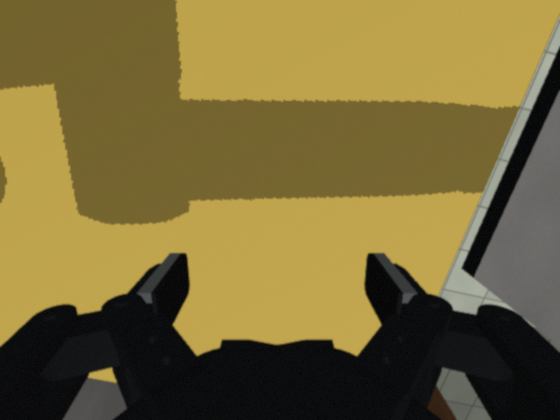

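The arm hasn't moved: the picture shows bare table with the open fingers at (165,290) and (390,290). The rows were refused, perhaps because every key is needed.

```bash
python3 -m handwheel '[{"tx":0,"ty":0,"tz":0,"ax":0,"ay":0,"az":6,"jaw":0},{"tx":0,"ty":0,"tz":0,"ax":0,"ay":0,"az":6,"jaw":0},{"tx":0.022,"ty":-0.041,"tz":0,"ax":0,"ay":0,"az":0,"jaw":0},{"tx":0.022,"ty":-0.041,"tz":0,"ax":0,"ay":0,"az":0,"jaw":0},{"tx":0.022,"ty":-0.041,"tz":0,"ax":0,"ay":0,"az":0,"jaw":0},{"tx":0.022,"ty":-0.041,"tz":0,"ax":0,"ay":0,"az":0,"jaw":0},{"tx":0.022,"ty":-0.041,"tz":0,"ax":0,"ay":0,"az":0,"jaw":0},{"tx":0.022,"ty":-0.041,"tz":0,"ax":0,"ay":0,"az":0,"jaw":0},{"tx":0.022,"ty":-0.041,"tz":0,"ax":0,"ay":0,"az":0,"jaw":0},{"tx":0.022,"ty":-0.041,"tz":0,"ax":0,"ay":0,"az":0,"jaw":0}]' 30; python3 -c "from h import *;go(.472,.123,.12,1)"
```

```text
time: 1.4
ee_pos: [0.2949, -0.2026, 0.2312]
tcp_rot: [180.0, -0.0, 1.1]
wrist_force: [0.6, -0.5, 0.5]
opening: 0.0423
grasp_force: 0.0
t 1.4 p [ 294.9 -202.6  231.2] rot [ 1.7999e+02 -1.0000e-02  1.1500e+00] open 42.3 gf 0.0 F [ 0.6 -0.5  0.5] q [-34. -21. -13.  98.   0. 144.]
az 0.1 tx 182.8 ty -322.5 tz 111.2 mm
```

The last joint would run out of range with this grasp branch, so I turn the tool half round once.

```bash
python3 -m handwheel '[{"tx":0,"ty":0,"tz":0.01,"ax":0,"ay":0,"az":-10.6,"jaw":0},{"tx":0,"ty":0,"tz":0.01,"ax":0,"ay":0,"az":-10.6,"jaw":0},{"tx":0,"ty":0,"tz":0.01,"ax":0,"ay":0,"az":-10.6,"jaw":0},{"tx":0,"ty":0,"tz":0.01,"ax":0,"ay":0,"az":-10.6,"jaw":0},{"tx":0,"ty":0,"tz":0.01,"ax":0,"ay":0,"az":-10.6,"jaw":0},{"tx":0,"ty":0,"tz":0.01,"ax":0,"ay":0,"az":-10.6,"jaw":0},{"tx":0,"ty":0,"tz":0.01,"ax":0,"ay":0,"az":-10.6,"jaw":0},{"tx":0,"ty":0,"tz":0.01,"ax":0,"ay":0,"az":-10.6,"jaw":0},{"tx":0,"ty":0,"tz":0.01,"ax":0,"ay":0,"az":-10.6,"jaw":0},{"tx":0,"ty":0,"tz":0.01,"ax":0,"ay":0,"az":-10.6,"jaw":0}]'; python3 -m handwheel '[{"tx":0,"ty":0,"tz":0,"ax":0,"ay":0,"az":-10.6,"jaw":0},{"tx":0,"ty":0,"tz":0,"ax":0,"ay":0,"az":-10.6,"jaw":0},{"tx":0,"ty":0,"tz":0,"ax":0,"ay":0,"az":-10.6,"jaw":0},{"tx":0,"ty":0,"tz":0,"ax":0,"ay":0,"az":-10.6,"jaw":0},{"tx":0,"ty":0,"tz":0,"ax":0,"ay":0,"az":-10.6,"jaw":0},{"tx":0,"ty":0,"tz":0,"ax":0,"ay":0,"az":-10.6,"jaw":0},{"tx":0,"ty":0,"tz":0,"ax":0,"ay":0,"az":-10.6,"jaw":0},{"tx":-0.01,"ty":0.02,"tz":0,"ax":0,"ay":0,"az":0,"jaw":0},{"tx":-0.02,"ty":0.04,"tz":0,"ax":0,"ay":0,"az":0,"jaw":0},{"tx":-0.02,"ty":0.04,"tz":0,"ax":0,"ay":0,"az":0,"jaw":0}]' ;python3 -c "from h import *;go(.472,.123,.12,181.5)"
```

```text
time: 2.65
ee_pos: [0.2944, -0.2039, 0.1308]
tcp_rot: [-180.0, -0.0, 107.5]
wrist_force: [-0.1, 0.7, -0.5]
opening: 0.0426
grasp_force: 0.0
time: 3.9
ee_pos: [0.3424, -0.1019, 0.1312]
tcp_rot: [-180.0, 0.0, -178.7]
wrist_force: [-0.5, -0.3, -0.6]
opening: 0.0427
grasp_force: 0.0
t 3.9 p [ 342.4 -101.9  131.2] rot [-1.800e+02  1.000e-02 -1.787e+02] open 42.7 gf 0.0 F [-0.5 -0.3 -0.6] q [-17. -23. -25.  87.  -0. -18.]
az -0.2 tx -135.4 ty 221.4 tz 11.2 mm
```

```bash
python3 -m handwheel '[{"tx":-0.017,"ty":0.028,"tz":0,"ax":0,"ay":0,"az":0,"jaw":0},{"tx":-0.017,"ty":0.028,"tz":0,"ax":0,"ay":0,"az":0,"jaw":0},{"tx":-0.017,"ty":0.028,"tz":0,"ax":0,"ay":0,"az":0,"jaw":0},{"tx":-0.017,"ty":0.028,"tz":0,"ax":0,"ay":0,"az":0,"jaw":0},{"tx":-0.017,"ty":0.028,"tz":0,"ax":0,"ay":0,"az":0,"jaw":0},{"tx":-0.017,"ty":0.028,"tz":0,"ax":0,"ay":0,"az":0,"jaw":0},{"tx":-0.017,"ty":0.028,"tz":0,"ax":0,"ay":0,"az":0,"jaw":0},{"tx":-0.016,"ty":0.025,"tz":0,"ax":0,"ay":0,"az":0,"jaw":0},{"tx":0,"ty":0,"tz":0.01,"ax":0,"ay":0,"az":0,"jaw":0},{"tx":0,"ty":0,"tz":0,"ax":0,"ay":0,"az":0,"jaw":0}]'
cat >> h.py <<'E'
def wrist(name):
    from workcell import telemetry,optics
    from scipy.spatial.transform import Rotation as R
    o=telemetry.get_obs(); T=np.eye(4); T[:3,:3]=R.from_euler("xyz",o["tcp_rot"],degrees=True).as_matrix(); T[:3,3]=o["ee_pos"]
    c=optics.camera("wrist"); d=dict(K=c["K"],extrinsics=T@c["mount"],color=c["color"]); np.savez(f"pics/{name}.npz",**d)
    cv2.imwrite(f"pics/{name}.png",c["color"][:,:,::-1]); return d
E
python3 -c "
from h import *
wrist('w2');go(.472,.123,.022,181.5)"
```

```text
time: 5.15
ee_pos: [0.4709, 0.1208, 0.12]
tcp_rot: [-180.0, -0.1, -178.6]
wrist_force: [0.1, 1.4, 0.2]
opening: 0.0427
grasp_force: 0.0
t 5.2 p [471.1 120.6 120.7] rot [-1.7997e+02 -8.0000e-02 -1.7865e+02] open 42.9 gf 0.0 F [-0.6  0.6  1.3] q [ 14.  -4. -12.  83.  -0.  13.]
az -0.2 tx -1.0 ty 2.4 tz 98.7 mm
```

View pics/w2.png

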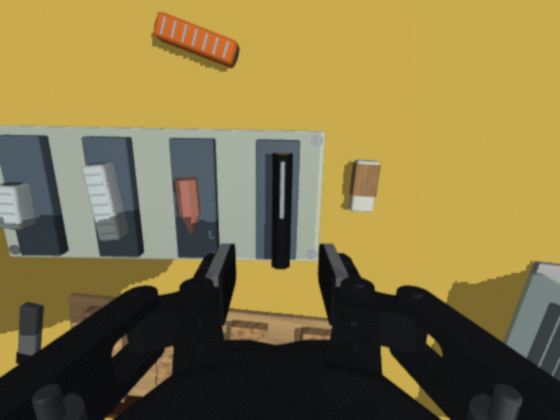

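The wrist view shows the barrel from (282,153) to (281,268), lying midway between the fingers at (235,270) and (322,270).

```bash
python3 -c "
from h import *
d=np.load('pics/w2.npz')
print(ray(d,[(274,154),(292,153),(291,268),(272,268)],.032).round(4))
print('board',ray(d,[(325,133),(318,262),(8,257)],.008).round(4))
print('tip',ray(d,[(176,179),(198,178),(190,235)],.032).round(4))"
```

```text
[[0.4244 0.1186]
 [0.4233 0.1325]
 [0.5207 0.1353]
 [0.5211 0.119 ]]
board [[ 0.4083  0.1607]
 [ 0.5262  0.1621]
 [ 0.5282 -0.1285]]
tip [[0.4457 0.0418]
 [0.4445 0.0592]
 [0.4926 0.0503]]
```

```bash
python3 -m handwheel '[{"tx":-0.001,"ty":0.004,"tz":0.02,"ax":0,"ay":0,"az":0,"jaw":0},{"tx":0,"ty":0,"tz":0.025,"ax":0,"ay":0,"az":0,"jaw":0},{"tx":0,"ty":0,"tz":0.025,"ax":0,"ay":0,"az":0,"jaw":0},{"tx":0,"ty":0,"tz":0.02,"ax":0,"ay":0,"az":0,"jaw":0},{"tx":0,"ty":0,"tz":0.008,"ax":0,"ay":0,"az":0,"jaw":0},{"tx":0,"ty":0,"tz":0,"ax":0,"ay":0,"az":0,"jaw":0},{"tx":0,"ty":0,"tz":0,"ax":0,"ay":0,"az":0,"jaw":-1},{"tx":0,"ty":0,"tz":0,"ax":0,"ay":0,"az":0,"jaw":-1},{"tx":0,"ty":0,"tz":0,"ax":0,"ay":0,"az":0,"jaw":-1},{"tx":0,"ty":0,"tz":0,"ax":0,"ay":0,"az":0,"jaw":-1}]' 30; python3 -c "
from h import *
go(.6308,-.0486,.1,175)"
```

```text
time: 6.45
ee_pos: [0.4733, 0.1254, 0.0243]
tcp_rot: [180.0, 0.1, -178.6]
wrist_force: [-2.3, -2.3, 6.5]
opening: 0.0151
grasp_force: 31.4
t 6.45 p [473.3 125.4  24.3] rot [ 1.7999e+02  9.0000e-02 -1.7863e+02] open 15.1 gf 31.4 F [-2.3 -2.3  6.5] q [ 15.  -2. -20.  72.  -0.  13.]
az 6.4 tx -172.0 ty -159.6 tz -75.7 mm
```

```bash
python3 -m handwheel '[{"tx":0,"ty":0,"tz":-0.015,"ax":0,"ay":0,"az":0,"jaw":-1},{"tx":0,"ty":0,"tz":-0.025,"ax":0,"ay":0,"az":0,"jaw":-1},{"tx":0,"ty":0,"tz":-0.025,"ax":0,"ay":0,"az":6.4,"jaw":-1},{"tx":-0.015,"ty":-0.01,"tz":-0.01,"ax":0,"ay":0,"az":0,"jaw":-1},{"tx":-0.03,"ty":-0.03,"tz":0,"ax":0,"ay":0,"az":0,"jaw":-1},{"tx":-0.03,"ty":-0.03,"tz":0,"ax":0,"ay":0,"az":0,"jaw":-1},{"tx":-0.03,"ty":-0.03,"tz":0,"ax":0,"ay":0,"az":0,"jaw":-1},{"tx":-0.03,"ty":-0.03,"tz":0,"ax":0,"ay":0,"az":0,"jaw":-1},{"tx":-0.03,"ty":-0.025,"tz":0,"ax":0,"ay":0,"az":0,"jaw":-1},{"tx":-0.007,"ty":-0.005,"tz":0,"ax":0,"ay":0,"az":0,"jaw":-1}]'; python3 -c "
from h import *
go(.6306,-.0486,.025,175);wrist('w3')"
```

```text
time: 7.7
ee_pos: [0.6311, -0.0507, 0.0985]
tcp_rot: [-180.0, 0.0, 174.9]
wrist_force: [-0.6, 0.7, -1.3]
opening: 0.0152
grasp_force: 30.7
t 7.7 p [631.1 -50.7  98.5] rot [-1.8000e+02  1.0000e-02  1.7486e+02] open 15.2 gf 30.7 F [-0.6  0.7 -1.3] q [-5. 16.  8. 82. -0.  1.]
az -0.1 tx 0.7 ty 2.1 tz 73.5 mm
```

View pics/w3.png

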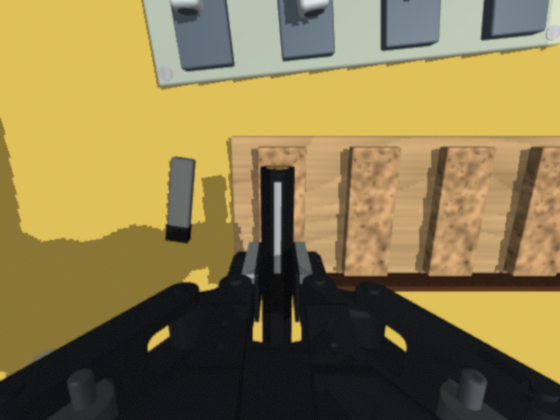

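The barrel is held straight, from (278,168) to (277,340), above the right-hand cork rest (near edge at (259..306,147)). I'll use this view to check the rest's position.

```bash
python3 -c "
from h import *
d=np.load('pics/w3.npz')
print('r1near',ray(d,[(259,147),(306,147)],.02).round(4))
P=ray(d,[(350,147),(398,147),(394,275),(342,275)],.02);print('r2',P.mean(0).round(4),axis(P))
P=ray(d,[(447,147),(493,147),(479,275),(429,275)],.02);print('r3',P.mean(0).round(4),axis(P))
from scipy.spatial.transform import Rotation"
```

```text
r1near [[ 0.5778 -0.058 ]
 [ 0.5808 -0.0236]]
r2 [0.6375 0.0236] (array([637.6,  25.5]), array([ 43.1, 104.5]), -4.9)
r3 [0.6438 0.0942] (array([644. ,  96.1]), array([ 41.5, 104.9]), -4.5)
```

```bash
python3 -m handwheel '[{"tx":0.0005,"ty":0.004,"tz":0.02,"ax":0,"ay":0,"az":0,"jaw":-1},{"tx":0,"ty":0,"tz":0.025,"ax":0,"ay":0,"az":0,"jaw":-1},{"tx":0,"ty":0,"tz":0.018,"ax":0,"ay":0,"az":0,"jaw":-1},{"tx":0,"ty":0,"tz":0.007,"ax":0,"ay":0,"az":0,"jaw":-1},{"tx":0,"ty":0,"tz":0.003,"ax":0,"ay":0,"az":0,"jaw":-1},{"tx":0,"ty":0,"tz":0,"ax":0,"ay":0,"az":0,"jaw":-1},{"tx":0,"ty":0,"tz":0,"ax":0,"ay":0,"az":0,"jaw":-1},{"tx":0,"ty":0,"tz":0,"ax":0,"ay":0,"az":0,"jaw":-0.5},{"tx":0,"ty":0,"tz":0,"ax":0,"ay":0,"az":0,"jaw":0},{"tx":0,"ty":0,"tz":0,"ax":0,"ay":0,"az":0,"jaw":0}]'; python3 -c "
from h import *
go(.46,.05,.1,182.9)"
```

```text
time: 9.0
ee_pos: [0.63, -0.0452, 0.0254]
tcp_rot: [-180.0, 0.0, 175.0]
wrist_force: [0.6, 0.1, 0.8]
opening: 0.0427
grasp_force: 0.0
t 9.0 p [630.  -45.2  25.4] rot [-1.8000e+02  1.0000e-02  1.7496e+02] open 42.7 gf 0.0 F [0.6 0.1 0.8] q [-4. 17.  1. 74. -0.  1.]
az -7.9 tx 164.9 ty 103.6 tz -74.6 mm
```

```bash
python3 -m handwheel '[{"tx":0,"ty":0,"tz":-0.025,"ax":0,"ay":0,"az":0,"jaw":0},{"tx":0,"ty":0,"tz":-0.04,"ax":0,"ay":0,"az":0,"jaw":0},{"tx":0,"ty":0,"tz":-0.01,"ax":0,"ay":0,"az":-6.5,"jaw":0},{"tx":0.02,"ty":0.01,"tz":0,"ax":0,"ay":0,"az":0,"jaw":0},{"tx":0.03,"ty":0.02,"tz":0,"ax":0,"ay":0,"az":0,"jaw":0},{"tx":0.03,"ty":0.02,"tz":0,"ax":0,"ay":0,"az":0,"jaw":0},{"tx":0.03,"ty":0.02,"tz":0,"ax":0,"ay":0,"az":0,"jaw":0},{"tx":0.03,"ty":0.02,"tz":0,"ax":0,"ay":0,"az":0,"jaw":0},{"tx":0.02,"ty":0.007,"tz":0,"ax":0,"ay":0,"az":0,"jaw":0},{"tx":0.0065,"ty":0.002,"tz":0,"ax":0,"ay":0,"az":0,"jaw":0}]'; python3 -c "
from h import *
go(.461,.0495,.024,181.5);wrist('w4')"
```

```text
time: 10.25
ee_pos: [0.4604, 0.0499, 0.1007]
tcp_rot: [180.0, 0.0, -178.5]
wrist_force: [0.3, -0.4, 0.7]
opening: 0.0427
grasp_force: 0.0
t 10.25 p [460.4  49.9 100.7] rot [ 1.8000e+02  5.0000e-02 -1.7849e+02] open 42.7 gf 0.0 F [ 0.3 -0.4  0.7] q [  6.  -8. -17.  81.  -0.   5.]
az 0.0 tx -0.6 ty -0.4 tz 76.7 mm
```

View pics/w4.png

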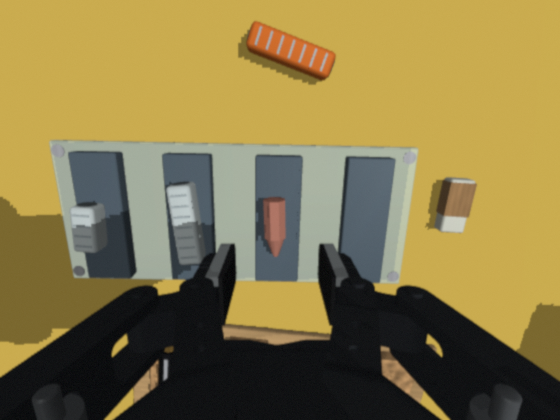

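The tip runs from its base at (275,198) to its point at (277,257), between the fingers. I'll measure both sleeves from this view too.

```bash
python3 -c "
from h import *
d=np.load('pics/w4.npz')
print('tip',ray(d,[(264,198),(286,198),(277,257)],.030).round(4))
P=ray(d,[(168,184),(193,182),(206,262),(178,264)],.034);print('long',P.round(3).tolist(),axis(P))
P=ray(d,[(74,206),(105,205),(104,250),(75,251)],.034);print('short',P.round(3).tolist(),axis(P))"
python3 -m handwheel '[{"tx":0,"ty":0,"tz":0.02,"ax":0,"ay":0,"az":0,"jaw":0},{"tx":0,"ty":0,"tz":0.025,"ax":0,"ay":0,"az":0,"jaw":0},{"tx":0,"ty":0,"tz":0.02,"ax":0,"ay":0,"az":0,"jaw":0},{"tx":0,"ty":0,"tz":0.012,"ax":0,"ay":0,"az":0,"jaw":0},{"tx":0,"ty":0,"tz":0,"ax":0,"ay":0,"az":0,"jaw":0},{"tx":0,"ty":0,"tz":0,"ax":0,"ay":0,"az":0,"jaw":0},{"tx":0,"ty":0,"tz":0,"ax":0,"ay":0,"az":0,"jaw":-1},{"tx":0,"ty":0,"tz":0,"ax":0,"ay":0,"az":0,"jaw":-1},{"tx":0,"ty":0,"tz":0,"ax":0,"ay":0,"az":0,"jaw":-1},{"tx":0,"ty":0,"tz":0,"ax":0,"ay":0,"az":0,"jaw":-1}]'; python3 -c "
from h import *
go(.6295,.023,.1,175)"
```

```text
tip [[0.4449 0.0412]
 [0.4445 0.0575]
 [0.4923 0.0521]]
long [[0.435, -0.028], [0.433, -0.01], [0.496, -0.003], [0.498, -0.025]] (array([465.9, -16.9]), array([21.9, 63.1]), 6.0)
short [[0.454, -0.098], [0.452, -0.075], [0.488, -0.08], [0.489, -0.103]] (array([470.9, -88.8]), array([22.4, 40.6]), -7.7)
time: 11.55
ee_pos: [0.4614, 0.0496, 0.024]
tcp_rot: [180.0, 0.1, -178.5]
wrist_force: [-1.1, 0.1, 6.3]
opening: 0.0149
grasp_force: 31.8
t 11.55 p [461.4  49.6  24. ] rot [ 1.7999e+02  7.0000e-02 -1.7853e+02] open 14.9 gf 31.8 F [-1.1  0.1  6.3] q [  6.  -6. -24.  72.   0.   5.]
az 6.5 tx -169.8 ty -11.9 tz -76.0 mm
```

```bash
python3 -m handwheel '[{"tx":0,"ty":0,"tz":-0.015,"ax":0,"ay":0,"az":0,"jaw":-1},{"tx":0,"ty":0,"tz":-0.025,"ax":0,"ay":0,"az":0,"jaw":-1},{"tx":0,"ty":0,"tz":-0.025,"ax":0,"ay":0,"az":6.5,"jaw":-1},{"tx":-0.015,"ty":-0.001,"tz":-0.01,"ax":0,"ay":0,"az":0,"jaw":-1},{"tx":-0.03,"ty":-0.002,"tz":0,"ax":0,"ay":0,"az":0,"jaw":-1},{"tx":-0.03,"ty":-0.002,"tz":0,"ax":0,"ay":0,"az":0,"jaw":-1},{"tx":-0.03,"ty":-0.002,"tz":0,"ax":0,"ay":0,"az":0,"jaw":-1},{"tx":-0.03,"ty":-0.002,"tz":0,"ax":0,"ay":0,"az":0,"jaw":-1},{"tx":-0.025,"ty":-0.002,"tz":0,"ax":0,"ay":0,"az":0,"jaw":-1},{"tx":-0.01,"ty":-0.001,"tz":0,"ax":0,"ay":0,"az":0,"jaw":-1}]'; python3 -c "
from h import *
go(.6295,.023,.025,175)"
```

```text
time: 12.8
ee_pos: [0.63, 0.0225, 0.0984]
tcp_rot: [-180.0, -0.0, 175.0]
wrist_force: [0.1, 0.0, -0.3]
opening: 0.0153
grasp_force: 31.1
t 12.8 p [630.   22.5  98.4] rot [-1.8000e+02 -2.0000e-02  1.7495e+02] open 15.3 gf 31.1 F [ 0.1  0.  -0.3] q [ 2. 15.  7. 82.  0.  7.]
az -0.0 tx 0.5 ty 0.4 tz 73.4 mm
```

```bash
python3 -m handwheel '[{"tx":0,"ty":0,"tz":0.02,"ax":0,"ay":0,"az":0,"jaw":-1},{"tx":0,"ty":0,"tz":0.025,"ax":0,"ay":0,"az":0,"jaw":-1},{"tx":0,"ty":0,"tz":0.018,"ax":0,"ay":0,"az":0,"jaw":-1},{"tx":0,"ty":0,"tz":0.007,"ax":0,"ay":0,"az":0,"jaw":-1},{"tx":0,"ty":0,"tz":0.004,"ax":0,"ay":0,"az":0,"jaw":-1},{"tx":0,"ty":0,"tz":0,"ax":0,"ay":0,"az":0,"jaw":-1},{"tx":0,"ty":0,"tz":0,"ax":0,"ay":0,"az":0,"jaw":-1},{"tx":0,"ty":0,"tz":0,"ax":0,"ay":0,"az":0,"jaw":-0.5},{"tx":0,"ty":0,"tz":0,"ax":0,"ay":0,"az":0,"jaw":0},{"tx":0,"ty":0,"tz":0,"ax":0,"ay":0,"az":0,"jaw":0}]'; python3 -c "
from h import *
go(.467,-.017,.1,186)"
```

```text
time: 14.05
ee_pos: [0.6293, 0.0227, 0.0244]
tcp_rot: [-180.0, 0.0, 175.0]
wrist_force: [0.5, -0.5, 0.5]
opening: 0.0425
grasp_force: 0.0
t 14.05 p [629.3  22.7  24.4] rot [-1.8000e+02  1.0000e-02  1.7497e+02] open 42.5 gf 0.0 F [ 0.5 -0.5  0.5] q [ 2. 17.  1. 74. -0.  7.]
az -11.0 tx 165.6 ty -22.5 tz -75.6 mm
```

```bash
python3 -m handwheel '[{"tx":0,"ty":0,"tz":-0.025,"ax":0,"ay":0,"az":0,"jaw":0},{"tx":0,"ty":0,"tz":-0.04,"ax":0,"ay":0,"az":-5.5,"jaw":0},{"tx":0,"ty":0,"tz":-0.01,"ax":0,"ay":0,"az":-5.5,"jaw":0},{"tx":0.02,"ty":-0.003,"tz":0,"ax":0,"ay":0,"az":0,"jaw":0},{"tx":0.03,"ty":-0.004,"tz":0,"ax":0,"ay":0,"az":0,"jaw":0},{"tx":0.03,"ty":-0.004,"tz":0,"ax":0,"ay":0,"az":0,"jaw":0},{"tx":0.03,"ty":-0.004,"tz":0,"ax":0,"ay":0,"az":0,"jaw":0},{"tx":0.03,"ty":-0.004,"tz":0,"ax":0,"ay":0,"az":0,"jaw":0},{"tx":0.02,"ty":-0.003,"tz":0,"ax":0,"ay":0,"az":0,"jaw":0},{"tx":0.005,"ty":0,"tz":0,"ax":0,"ay":0,"az":0,"jaw":0}]'; python3 -c "
from h import *
go(.467,-.016,.024,186);wrist('w5')"
```

```text
time: 15.3
ee_pos: [0.4669, -0.0165, 0.0997]
tcp_rot: [-180.0, 0.0, -174.1]
wrist_force: [-1.1, 0.2, 0.1]
opening: 0.043
grasp_force: 0.0
t 15.3 p [466.9 -16.5  99.7] rot [-1.7999e+02  4.0000e-02 -1.7406e+02] open 43.0 gf 0.0 F [-1.1  0.2  0.1] q [ -2.  -7. -16.  81.   0.  -8.]
az -0.1 tx -0.2 ty 0.5 tz 75.7 mm
```

View pics/w5.png

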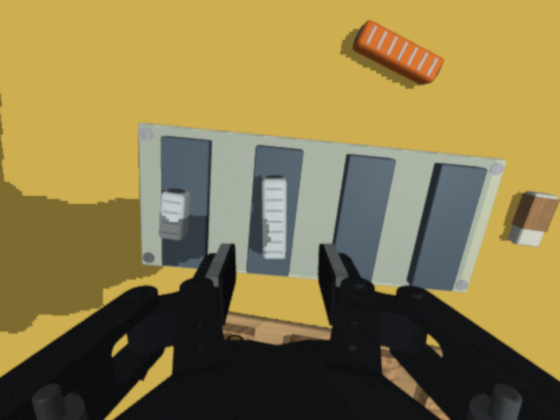

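The sleeve runs straight from (274,178) to (275,258), centred between the fingers. Now I grip it.

```bash
python3 -c "
from h import *
d=np.load('pics/w5.npz')
P=ray(d,[(262,179),(286,178),(286,258),(263,259)],.034);print('long',P.round(3).tolist(),axis(P))
P=ray(d,[(163,191),(190,191),(186,239),(159,238)],.034);print('short',P.round(3).tolist(),axis(P))"
python3 -m handwheel '[{"tx":0,"ty":0,"tz":0.02,"ax":0,"ay":0,"az":0,"jaw":0},{"tx":0,"ty":0,"tz":0.025,"ax":0,"ay":0,"az":0,"jaw":0},{"tx":0,"ty":0,"tz":0.02,"ax":0,"ay":0,"az":0,"jaw":0},{"tx":0,"ty":0,"tz":0.011,"ax":0,"ay":0,"az":0,"jaw":0},{"tx":0,"ty":0,"tz":0,"ax":0,"ay":0,"az":0,"jaw":0},{"tx":0,"ty":0,"tz":0,"ax":0,"ay":0,"az":0,"jaw":0},{"tx":0,"ty":0,"tz":0,"ax":0,"ay":0,"az":0,"jaw":-1},{"tx":0,"ty":0,"tz":0,"ax":0,"ay":0,"az":0,"jaw":-1},{"tx":0,"ty":0,"tz":0,"ax":0,"ay":0,"az":0,"jaw":-1},{"tx":0,"ty":0,"tz":0,"ax":0,"ay":0,"az":0,"jaw":-1}]'; python3 -c "
from h import *
go(.644,.0918,.1,175)"
```

```text
long [[0.437, -0.029], [0.435, -0.012], [0.496, -0.005], [0.499, -0.023]] (array([466.9, -17.3]), array([17.7, 62.8]), 6.4)
short [[0.453, -0.099], [0.451, -0.08], [0.489, -0.082], [0.49, -0.102]] (array([470.6, -90.8]), array([20.1, 39.9]), -3.1)
time: 16.6
ee_pos: [0.468, -0.0164, 0.0241]
tcp_rot: [-180.0, 0.1, -174.0]
wrist_force: [-0.4, -0.3, 5.5]
opening: 0.0174
grasp_force: 30.1
t 16.6 p [468.  -16.4  24.1] rot [-1.7999e+02  9.0000e-02 -1.7404e+02] open 17.4 gf 30.1 F [-0.4 -0.3  5.5] q [ -2.  -5. -23.  72.  -0.  -8.]
az 11.0 tx -165.9 ty 123.1 tz -75.9 mm
```

```bash
python3 -m handwheel '[{"tx":0,"ty":0,"tz":-0.02,"ax":0,"ay":0,"az":0,"jaw":-1},{"tx":0,"ty":0,"tz":-0.03,"ax":0,"ay":0,"az":5.5,"jaw":-1},{"tx":0,"ty":0,"tz":-0.025,"ax":0,"ay":0,"az":5.5,"jaw":-1},{"tx":-0.02,"ty":0.013,"tz":0,"ax":0,"ay":0,"az":0,"jaw":-1},{"tx":-0.03,"ty":0.025,"tz":0,"ax":0,"ay":0,"az":0,"jaw":-1},{"tx":-0.03,"ty":0.025,"tz":0,"ax":0,"ay":0,"az":0,"jaw":-1},{"tx":-0.03,"ty":0.025,"tz":0,"ax":0,"ay":0,"az":0,"jaw":-1},{"tx":-0.03,"ty":0.02,"tz":0,"ax":0,"ay":0,"az":0,"jaw":-1},{"tx":-0.02,"ty":0.012,"tz":0,"ax":0,"ay":0,"az":0,"jaw":-1},{"tx":-0.006,"ty":0.003,"tz":0,"ax":0,"ay":0,"az":0,"jaw":-1}]'; python3 -c "
from h import *
go(.644,.0918,.0245,175)"
```

```text
time: 17.85
ee_pos: [0.6441, 0.0922, 0.0974]
tcp_rot: [-180.0, -0.1, 175.0]
wrist_force: [-0.1, 0.1, -0.2]
opening: 0.0175
grasp_force: 29.4
t 17.85 p [644.1  92.2  97.4] rot [-1.7999e+02 -6.0000e-02  1.7500e+02] open 17.5 gf 29.4 F [-0.1  0.1 -0.2] q [ 8. 18. 11. 83.  0. 13.]
az 0.0 tx 0.0 ty -0.4 tz 72.9 mm
```

```bash
python3 -m handwheel '[{"tx":0,"ty":0,"tz":0.02,"ax":0,"ay":0,"az":0,"jaw":-1},{"tx":0,"ty":0,"tz":0.025,"ax":0,"ay":0,"az":0,"jaw":-1},{"tx":0,"ty":0,"tz":0.018,"ax":0,"ay":0,"az":0,"jaw":-1},{"tx":0,"ty":0,"tz":0.006,"ax":0,"ay":0,"az":0,"jaw":-1},{"tx":0,"ty":0,"tz":0.004,"ax":0,"ay":0,"az":0,"jaw":-1},{"tx":0,"ty":0,"tz":0,"ax":0,"ay":0,"az":0,"jaw":-1},{"tx":0,"ty":0,"tz":0,"ax":0,"ay":0,"az":0,"jaw":-1},{"tx":0,"ty":0,"tz":0,"ax":0,"ay":0,"az":0,"jaw":-0.5},{"tx":0,"ty":0,"tz":0,"ax":0,"ay":0,"az":0,"jaw":0},{"tx":0,"ty":0,"tz":0,"ax":0,"ay":0,"az":0,"jaw":0}]'; python3 -c "
from h import *
go(.4715,-.0912,.1,177)"
```

```text
time: 19.1
ee_pos: [0.6436, 0.0917, 0.0254]
tcp_rot: [180.0, 0.0, 175.0]
wrist_force: [0.8, -0.0, -0.7]
opening: 0.0425
grasp_force: 0.0
t 19.1 p [643.6  91.7  25.4] rot [1.8000e+02 1.0000e-02 1.7497e+02] open 42.5 gf 0.0 F [ 0.8 -0.  -0.7] q [ 8. 19.  4. 75.  0. 13.]
az -2.0 tx 162.3 ty -191.6 tz -74.6 mm
```

```bash
python3 -m handwheel '[{"tx":0,"ty":0,"tz":-0.025,"ax":0,"ay":0,"az":0,"jaw":0},{"tx":0,"ty":0,"tz":-0.04,"ax":0,"ay":0,"az":-2,"jaw":0},{"tx":0.015,"ty":-0.015,"tz":-0.01,"ax":0,"ay":0,"az":0,"jaw":0},{"tx":0.025,"ty":-0.03,"tz":0,"ax":0,"ay":0,"az":0,"jaw":0},{"tx":0.03,"ty":-0.035,"tz":0,"ax":0,"ay":0,"az":0,"jaw":0},{"tx":0.03,"ty":-0.035,"tz":0,"ax":0,"ay":0,"az":0,"jaw":0},{"tx":0.03,"ty":-0.035,"tz":0,"ax":0,"ay":0,"az":0,"jaw":0},{"tx":0.02,"ty":-0.03,"tz":0,"ax":0,"ay":0,"az":0,"jaw":0},{"tx":0.01,"ty":-0.01,"tz":0,"ax":0,"ay":0,"az":0,"jaw":0},{"tx":0.002,"ty":-0.002,"tz":0,"ax":0,"ay":0,"az":0,"jaw":0}]'; python3 -c "
from h import *
go(.4715,-.0912,.024,177);wrist('w6')"
```

```text
time: 20.35
ee_pos: [0.4716, -0.0917, 0.1006]
tcp_rot: [180.0, 0.0, 176.9]
wrist_force: [-1.0, 0.8, -0.1]
opening: 0.0429
grasp_force: 0.0
t 20.35 p [471.6 -91.7 100.6] rot [1.7999e+02 4.0000e-02 1.7691e+02] open 42.9 gf 0.0 F [-1.   0.8 -0.1] q [-11.  -5. -14.  81.   0.  -8.]
az -0.1 tx 0.1 ty 0.5 tz 76.6 mm
```

View pics/w6.png

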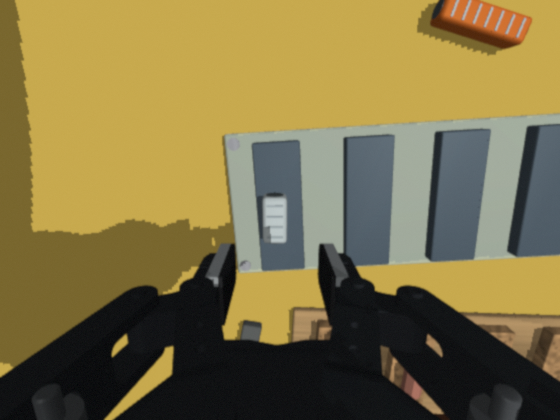

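The short sleeve, from (275,195) to (275,243), is straight and centred between the fingers.

```bash
python3 -c "
from h import *
d=np.load('pics/w6.npz')
P=ray(d,[(263,195),(286,195),(287,242),(263,243)],.034);print('short',P.round(3).tolist(),axis(P))"
python3 -m handwheel '[{"tx":0,"ty":0,"tz":0.02,"ax":0,"ay":0,"az":0,"jaw":0},{"tx":0,"ty":0,"tz":0.025,"ax":0,"ay":0,"az":0,"jaw":0},{"tx":0,"ty":0,"tz":0.02,"ax":0,"ay":0,"az":0,"jaw":0},{"tx":0,"ty":0,"tz":0.012,"ax":0,"ay":0,"az":0,"jaw":0},{"tx":0,"ty":0,"tz":0,"ax":0,"ay":0,"az":0,"jaw":0},{"tx":0,"ty":0,"tz":0,"ax":0,"ay":0,"az":0,"jaw":0},{"tx":0,"ty":0,"tz":0,"ax":0,"ay":0,"az":0,"jaw":-1},{"tx":0,"ty":0,"tz":0,"ax":0,"ay":0,"az":0,"jaw":-1},{"tx":0,"ty":0,"tz":0,"ax":0,"ay":0,"az":0,"jaw":-1},{"tx":0,"ty":0,"tz":0,"ax":0,"ay":0,"az":0,"jaw":-1}]'; python3 -c "
from h import *
go(.6503,.161,.1,175)"
```

```text
short [[0.452, -0.1], [0.453, -0.083], [0.49, -0.084], [0.489, -0.102]] (array([471.3, -92. ]), array([18.2, 37.5]), -3.1)
time: 21.65
ee_pos: [0.4722, -0.0916, 0.0241]
tcp_rot: [-180.0, 0.1, 177.0]
wrist_force: [1.1, 0.5, 5.9]
opening: 0.0174
grasp_force: 30.1
t 21.65 p [472.2 -91.6  24.1] rot [-1.7999e+02  9.0000e-02  1.7696e+02] open 17.4 gf 30.1 F [1.1 0.5 5.9] q [-11.  -3. -21.  72.   0.  -8.]
az 2.0 tx -155.4 ty 267.2 tz -75.9 mm
```

```bash
python3 -m handwheel '[{"tx":0,"ty":0,"tz":-0.03,"ax":0,"ay":0,"az":0,"jaw":-1},{"tx":0,"ty":0,"tz":-0.04,"ax":0,"ay":0,"az":2,"jaw":-1},{"tx":-0.012,"ty":0.02,"tz":-0.005,"ax":0,"ay":0,"az":0,"jaw":-1},{"tx":-0.024,"ty":0.04,"tz":0,"ax":0,"ay":0,"az":0,"jaw":-1},{"tx":-0.024,"ty":0.042,"tz":0,"ax":0,"ay":0,"az":0,"jaw":-1},{"tx":-0.024,"ty":0.042,"tz":0,"ax":0,"ay":0,"az":0,"jaw":-1},{"tx":-0.024,"ty":0.042,"tz":0,"ax":0,"ay":0,"az":0,"jaw":-1},{"tx":-0.024,"ty":0.04,"tz":0,"ax":0,"ay":0,"az":0,"jaw":-1},{"tx":-0.018,"ty":0.03,"tz":0,"ax":0,"ay":0,"az":0,"jaw":-1},{"tx":-0.005,"ty":0.011,"tz":0,"ax":0,"ay":0,"az":0,"jaw":-1}]'; python3 -c "
from h import *
go(.6503,.161,.0245,175)"
```

```text
time: 22.9
ee_pos: [0.6499, 0.1623, 0.0974]
tcp_rot: [-180.0, -0.1, 175.0]
wrist_force: [-0.6, -1.1, -0.2]
opening: 0.0171
grasp_force: 29.4
t 22.9 p [649.9 162.3  97.4] rot [-1.7998e+02 -6.0000e-02  1.7505e+02] open 17.1 gf 29.4 F [-0.6 -1.1 -0.2] q [14. 21. 14. 83.  0. 19.]
az 0.0 tx -0.5 ty -1.3 tz 72.9 mm
```

```bash
python3 -m handwheel '[{"tx":0,"ty":-0.001,"tz":0.02,"ax":0,"ay":0,"az":0,"jaw":-1},{"tx":0,"ty":0,"tz":0.025,"ax":0,"ay":0,"az":0,"jaw":-1},{"tx":0,"ty":0,"tz":0.018,"ax":0,"ay":0,"az":0,"jaw":-1},{"tx":0,"ty":0,"tz":0.006,"ax":0,"ay":0,"az":0,"jaw":-1},{"tx":0,"ty":0,"tz":0.004,"ax":0,"ay":0,"az":0,"jaw":-1},{"tx":0,"ty":0,"tz":0,"ax":0,"ay":0,"az":0,"jaw":-1},{"tx":0,"ty":0,"tz":0,"ax":0,"ay":0,"az":0,"jaw":-1},{"tx":0,"ty":0,"tz":0,"ax":0,"ay":0,"az":0,"jaw":-0.5},{"tx":0,"ty":0,"tz":0,"ax":0,"ay":0,"az":0,"jaw":0},{"tx":0,"ty":0,"tz":0,"ax":0,"ay":0,"az":0,"jaw":0}]'; python3 -m handwheel '[{"tx":0,"ty":0,"tz":-0.025,"ax":0,"ay":0,"az":0,"jaw":0},{"tx":0,"ty":0,"tz":-0.04,"ax":0,"ay":0,"az":0,"jaw":0},{"tx":0.04,"ty":0,"tz":-0.03,"ax":0,"ay":0,"az":0,"jaw":0},{"tx":0.05,"ty":0,"tz":-0.03,"ax":0,"ay":0,"az":0,"jaw":0},{"tx":0.05,"ty":0,"tz":-0.02,"ax":0,"ay":0,"az":0,"jaw":0},{"tx":0.05,"ty":0,"tz":0,"ax":0,"ay":0,"az":0,"jaw":0},{"tx":0.05,"ty":0,"tz":0,"ax":0,"ay":0,"az":0,"jaw":0},{"tx":0.05,"ty":0,"tz":0,"ax":0,"ay":0,"az":0,"jaw":0},{"tx":0.03,"ty":0,"tz":0,"ax":0,"ay":0,"az":0,"jaw":0},{"tx":0,"ty":0,"tz":0,"ax":0,"ay":0,"az":0,"jaw":0}]'
python3 - <<'E'
from h import *
from workcell import optics
c=optics.camera("top"); np.savez("pics/top1.npz",**c)
im=c["color"][70:280,165:370,::-1]; im=(255*(im/255.)**0.6).astype(np.uint8)
cv2.imwrite("pics/top1.png",cv2.resize(im,None,fx=2.8,fy=2.8,interpolation=cv2.INTER_CUBIC))
E
```

```text
time: 24.15
ee_pos: [0.6494, 0.1599, 0.0254]
tcp_rot: [180.0, 0.0, 175.0]
wrist_force: [0.2, 0.3, 0.1]
opening: 0.043
grasp_force: 0.0
time: 25.4
ee_pos: [0.3294, 0.1882, 0.171]
tcp_rot: [179.9, 0.1, 175.1]
wrist_force: [0.7, 0.6, -0.2]
opening: 0.0427
grasp_force: 0.0
```

View pics/top1.png

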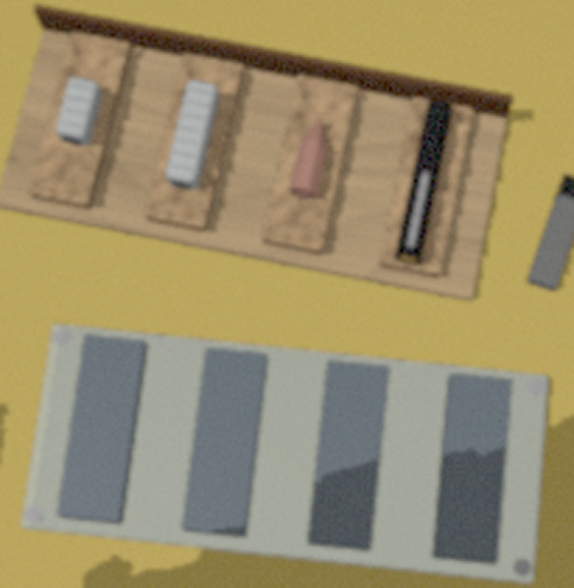

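All four lie on the cork in reverse order. Now I check the offsets from the rest centres.

Run:
```python
from h import *
d=np.load("pics/top1.npz"); off=np.array([165,70])
f=lambda L,z:ray(d,np.array(L)/2.8+off,z)
R=dict(barrel=(.6308,-.0486),tip=(.6372,.0212),long=(.6438,.0902),short=(.6502,.1601))
t=np.radians(-5.2); ex=np.array([np.cos(t),np.sin(t)]); ey=np.array([-ex[1],ex[0]])
for n,L in dict(barrel=[(431,101),(449,104),(422,262),(398,258)],tip=[(305,194),(321,122)],long=[(192,82),(218,86),(196,187),(167,182)],short=[(73,78),(100,82),(86,143),(56,137)]).items():
    P=f(L,.032); e=P.mean(0)-R[n]; print(n,"along %.1f across %.1f mm"%(1000*e@ex,1000*e@ey), axis(P) if len(P)>2 else (np.linalg.norm(P[1]-P[0]),np.degrees(np.arctan2(*(P[1]-P[0])[::-1]))))
```

```text
barrel along -2.3 across 2.4 mm (array([628.7, -45.2]), array([13.8, 98.1]), -3.7)
tip along -2.0 across -1.6 mm (np.float64(0.045290125296195284), np.float64(-5.170859241570452))
long along -1.8 across 0.3 mm (array([642.1,  91. ]), array([17. , 63.8]), -3.9)
short along -0.8 across -1.1 mm (array([649.2, 159.6]), array([18. , 38.8]), -3.4)
```

All are within tolerance, so I hand the job in.

```bash
python3 -c "
from workcell import workorder
print(workorder.job_done())"
```

```text
the job is handed in; nothing more can be done
None
```

All four parts are on the wooden rack in reverse order and the job is handed in; the last overhead picture put each within about 2.5 mm and 2 degrees of its rest's centre and direction, and the judge gave no result.

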